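# Show a washed circuit board to the inspection camera

## Task

Two washed circuit boards hang on the drying rack. Lift the taller one, with the round coil, up and off its hooks and hold it up to the inspection camera: upright, its flat solder side facing the lens squarely, the middle of the board straight in front of the lens at a distance of 150 mm. Finish still holding it there, still; do not bump the camera, and leave the other board and the loose things on the bench where they are.

Things in the scene. Friction and masses are not known exactly. Their poses are not given: they have to be found in the camera images.
- coil_board: board to show: plate 3 mm thick, 84 wide (y), 90 tall (z), 0.1 to 0.16 kg. Origin: middle of the plate; z up. -x face: flat solder side, towards the robot on the rack; +x face: round copper coil 40 mm across, parts up to 15 mm high. Two upright slots 12 mm wide at y -30 and +30, z 19 to 39 mm; it hangs with their upper ends on the hook wires, axes parallel to the rack's
- coil_board_bar (a point): where to grip the board: 42 mm above its origin, near the middle of the aluminium bar over its top edge. Bar 12 mm thick (board's x), 36 mm long (y), 26 mm tall, from 27 to 53 mm above the board's origin. Same axes as the board
- rack: fixed drying rack, base 150 x 300 x 12 mm, origin at the centre of its underside, z up. At x +45 mm two posts carry a crossbar, top 176 mm above the bench. From it four level wire hooks run to -x, 5 mm thick, centres 170 mm above the bench, at y -95, -35, 35, 95 mm. One board hangs across each pair, at y -65 or +65, x about -35 mm
- hook_tips (a point): middle of the line of the four hook tips, x -63 mm in the rack, 177 mm above the bench, rack's axes. From x -56 to -63 mm the wires turn up by 7 mm. To free a board raise it 8 to 14 mm (11 is best; the slots stop it at 15), draw it at least 40 mm to the rack's -x, then it is clear of the tips
- camera: fixed stand of the inspection camera: base 130 x 120 mm, column 262 mm tall 65 mm behind the origin (+x). Carries a white head, 50 mm wide and high, with a round ring light 62 mm across in front; the head's height differs from start to start. Origin on the bench below the head; it looks along its -x, level
- lens (a point): centre of the lens's front face, 165 to 215 mm above the bench. The camera looks along this frame's -x, level; z up. The board's origin belongs on its -x axis at x = -150 mm, the board's -x face towards the lens: the board's x axis is then opposite to this frame's x
- block_board: the other circuit board: same kind of plate, slots and bar, 84 mm wide but only 68 mm tall, with a square black block (30 x 24 mm) instead of the round coil. Same frame as coil_board. Leave it hanging
- solder_reel: bystander: loose metal solder reel, 52 mm across, 34 mm tall; origin at the centre of its underside
- pill_jar: bystander: loose white jar, 48 mm across, 75 mm tall; origin at the centre of its underside
- flux_bottle: bystander: loose small glass bottle, 34 mm across, 85 mm tall; origin at the centre of its underside
- screwdriver: bystander: loose screwdriver 170 mm long lying on a thin mat, along its x
- pliers: bystander: loose pliers about 130 mm long lying flat along their x, 12 mm thick
- parts_dish: bystander: loose white dish, 90 mm across, 25 mm tall; origin at the centre of its underside
Things that resemble listed ones, but are neither listed nor needed, are in the scene too. What is shaped like the coil_board but red is not meant.

How it is judged:
By the outcome, as a careful person would: the job done as asked, in the order asked, and still so for the second after the job is handed in, while the arm keeps its last pose, push and grip.
It also fails if it takes over 45 s, if anything falls off the work surface, if the arm or the gripper's body presses on something with over 40 N, if the wrist force passes 120 N, or if a joint passes its speed limit or range.

## Robot

A 6-joint arm with a two-finger parallel gripper is mounted at the origin on the work surface. World frame = base frame: x ahead of the robot, y to its left, z up, the work surface at z = 0. Lengths are in m, angles in degrees, forces in N, time in s.
With the tool pointing down it reaches from about 0.25 to 0.725 m from the base axis. Payload 9.7 kg.
Tool frame: the origin (TCP) lies midway between the tips of the shut fingers; the grasp point (between the pads) lies bot.hold_point_z behind it (bot.hold_point_z is the distance from the TCP to the grasp point, in m); z points along the fingers, y is the line along which they close (so a half turn about z gives the same grasp; the last joint's range is limited). The gripper opens to 85 mm and grips with 20 to 120 N. Pads are 22 mm wide; open, the fingers measure 114 mm over their backs; the gripper's body (76 mm by 85 mm) begins 54 mm behind the grasp point. The pads swing forward as they close: fully open they stand 13 mm farther back than shut.
Start: joints at [-76.203, 4.979, 10.078, 95.1, 0, 90], TCP at [0.131, -0.534, 0.231] pointing down, gripper open.
Joint ranges: [-179.16, 179.16], [-48.56, 103.87], [-65.8, 70.77], [-126.05, 130.52], [-82.76, 87.17], [-180, 180]. Speed limits (degrees/s): [127.2, 127.2, 147.25, 180, 180, 180].

## Interface

Orientations are given as [roll, pitch, yaw] about the fixed x, y, z axes, in that order (R = Rz(yaw) Ry(pitch) Rx(roll)).
In Python, from workcell import bot, camera, camera_model, ticket gives the robot as it stands.
- The arm moves only by the tool send_rows, never from a script. Its argument "targets" is text: rows parted by semicolons, each of 5 numbers parted by spaces: the shift along the tool's x, y, z in mm, then the turn about the tool's z in degrees, then the closure in counts, from 0 (fully open) to 255 (shut). A call has 1 to 20 rows; each row is the pose to reach, as a shift and turn from the pose commanded when the call began, along the tool's axes at that moment; what a row does not reach only later rows make up. A row lasts 1/8 s, in which the tool goes at most 62.5 mm and 10.7 degrees, less where a joint would pass 70% of its speed; a pose out of reach is approached as far as the arm can. A call with a gripper value outside its range is refused whole. The fingers move at their own pace and stop on an object; "newtons" is the grip in N (left out, the last holds). Time passes only in rows, so rows that repeat a pose let the fingers close. It gives the time, the measured TCP pose, the force, the opening and the grip force at its end, in the units of the state.
- bot.get_obs(): the state, without advancing time (a new reading comes with each control period).
- camera(name): name is "scene" or "side" or "wrist"; returns the picture (400x640x3 uint8, blue, green, red); there is no depth.
- camera_model(name): a dict with "K" (3x3 intrinsics, pixels), "dist_coeffs" ([k1, k2, p1, p2, k3] as OpenCV has them; the pictures are not rectified), "pose" (4x4, takes a point from camera to world coordinates); the wrist camera has in their place "T_tool_cam" (4x4, takes a point from camera to tool coordinates, whose origin is the TCP and whose axes are the flange's). Camera axes: x right, y down, z forward; pixel columns grow to the right and rows downward; lengths in m; the calibration is good to about 2 mm. A picture is of the moment at which its call begins: read the wrist's pose just before it. camera_model takes no time and is no camera call.
- ticket.job_done(): hands the job in; it is judged then, once.
The state is a dict: "time": time; "q": joint angles; "qd": joint speeds; "joint_efforts": joint torques, N m; "ee_pos": TCP position; "tcp_rot": TCP orientation; "wrist_force": force on the tool from outside, world axes, zero at the start; "torque": the same for the moment, N m; "opening": finger opening in m; "grasp_force": force on a finger pad.
Only numpy, scipy, OpenCV 4.12 (cv2) and the standard library are available. Lean on these libraries where they do the work, as an engineer would, in place of code of your own. Each camera call takes 0.05 s, during which the arm holds its last target. There are 200 camera calls.

## Working session

There is one attempt and no reset: what is moved stays moved. The work goes in short steps, Python scripts to look and compute and a tool call to move; the robot and the scene stay as the last step left them, time stands still between calls to the robot, and variables do not carry over. Pictures are saved under pics/ and viewed, at most 10 in all, crops included, and the job is handed in when it is done.

Besides the shell and the picture viewer there is one more tool, called after "Request:" by a JSON object that holds its "method" and its "body", one argument or row to a line. send_rows: Moves the arm, as the interface text tells. Its arguments: {"type":"object","properties":{"targets":{"type":"string"},"newtons":{"type":"number"}},"required":["targets"]}

```bash
ls; mkdir -p pics; python3 - <<'E'
from workcell import bot,camera,camera_model
import cv2,numpy as np
for n in("scene","side","wrist"):
    cv2.imwrite(f"pics/{n}0.png",camera(n))
    m=camera_model(n);print(n,{k:np.round(np.array(v),4).tolist() for k,v in m.items()})
print(bot.get_obs(),bot.hold_point_z)
E
```

```text
pics
scene {'K': [[478.1434, 0.0, 310.1926], [0.0, 478.1434, 199.1641], [0.0, 0.0, 1.0]], 'dist_coeffs': [-0.0115, 0.0, 0.0, 0.0, 0.0], 'pose': [[-0.2429, 0.6365, -0.732, 1.5055], [0.97, 0.1691, -0.1748, 0.2051], [0.0125, -0.7525, -0.6585, 0.9425], [0.0, 0.0, 0.0, 1.0]]}
side {'K': [[474.5594, 0.0, 315.8332], [0.0, 474.5594, 195.2205], [0.0, 0.0, 1.0]], 'dist_coeffs': [0.0257, 0.0, 0.0, 0.0, 0.0], 'pose': [[-0.953, -0.2352, 0.191, 0.2928], [-0.3029, 0.7326, -0.6095, 0.9417], [0.0034, -0.6387, -0.7694, 1.3173], [0.0, 0.0, 0.0, 1.0]]}
wrist {'K': [[327.963, 0.0, 313.9966], [0.0, 327.963, 204.7473], [0.0, 0.0, 1.0]], 'dist_coeffs': [-0.0473, 0.0, 0.0, 0.0, 0.0], 'T_tool_cam': [[0.0021, -0.9581, -0.2866, 0.0728], [1.0, 0.0019, 0.0008, 0.0003], [-0.0003, -0.2866, 0.9581, -0.1426], [0.0, 0.0, 0.0, 1.0]]}
{'time': 0.15, 'q': array([-7.62027295e+01,  5.00537819e+00,  1.00436426e+01,  9.50982578e+01,
       -7.21621066e-04,  9.00010631e+01]), 'qd': array([ 0.06853916, -0.16661283,  0.08301506,  0.0344599 , -0.04032955,
        0.02319009]), 'joint_efforts': array([ 5.70605221e-05, -5.20760894e+01,  4.65045083e+01,  1.38549847e-02,
        6.93943821e-05, -1.70642261e-05]), 'ee_pos': array([ 0.1311237 , -0.53396495,  0.23072026]), 'tcp_rot': array([-1.79940007e+02,  7.22733817e-04,  1.37962082e+01]), 'wrist_force': array([ 0.65205069, -0.37721762, -0.3640322 ]), 'torque': array([-0.00723271, -0.04282855, -0.02074994]), 'grasp_force': 0.0, 'opening': 0.08576479910817889} 0.0187
```

View pics/scene0.png

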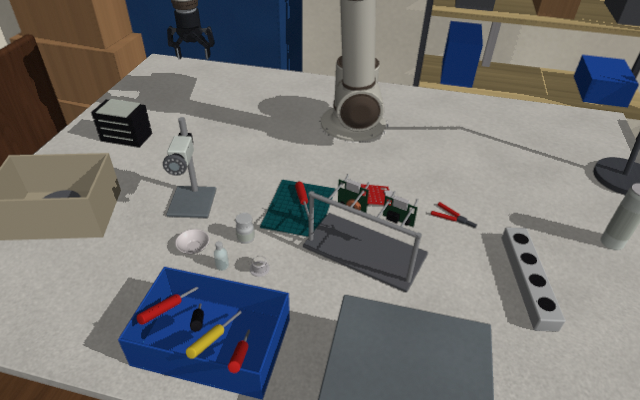

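View pics/side0.png

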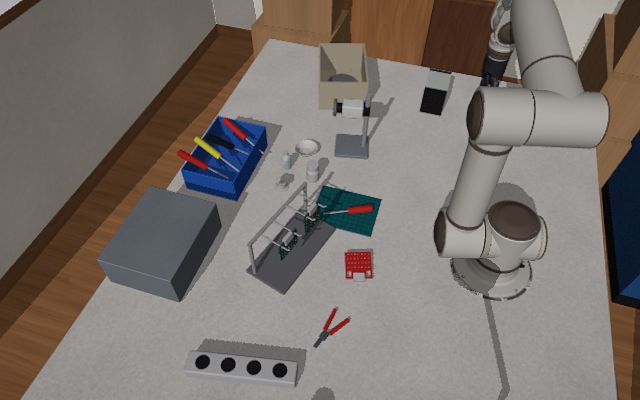

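```bash
python3 - <<'E'
import cv2,numpy as np
a=cv2.imread("pics/scene0.png");b=cv2.imread("pics/side0.png")
c1=cv2.resize(a[165:265,290:440],None,fx=5.3,fy=5.3,interpolation=cv2.INTER_CUBIC)
cv2.imwrite("pics/c1.png",c1)
c2=cv2.resize(b[85:300,240:400],None,fx=2.75,fy=2.75,interpolation=cv2.INTER_CUBIC)
c3=cv2.resize(a[110:225,150:230],None,fx=4,fy=4,interpolation=cv2.INTER_CUBIC)
h=np.zeros((592,760,3),np.uint8);h[:c2.shape[0],:440]=c2;h[:460,440:760]=c3
cv2.imwrite("pics/c2.png",h)
E
```

```text
(no output)
```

View pics/c1.png

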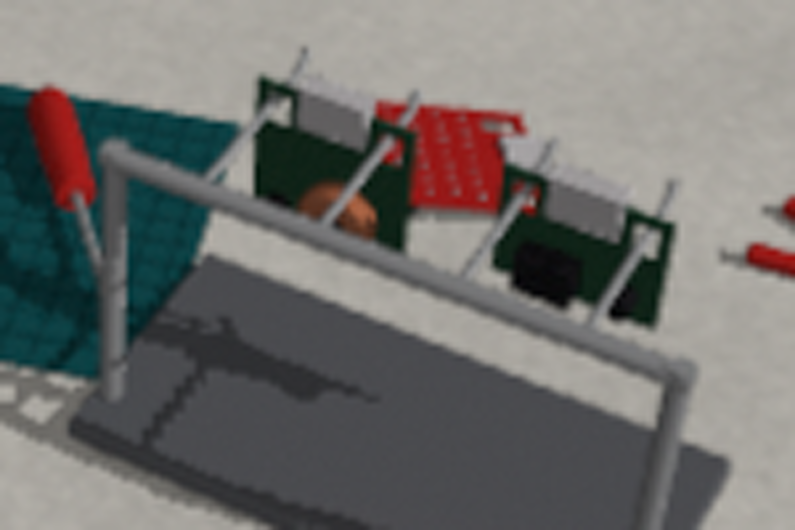

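View pics/c2.png

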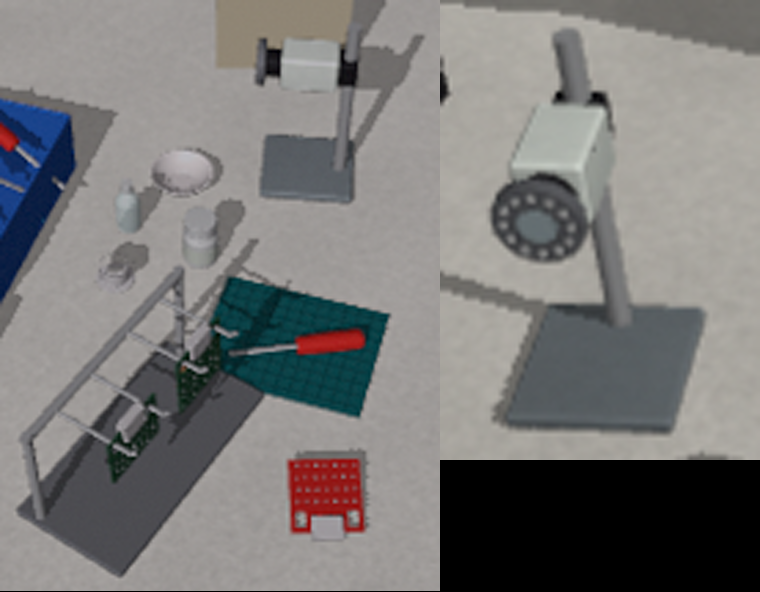

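```bash
cat >h.py <<'E'
from workcell import bot,camera,camera_model
import cv2,numpy as np
from scipy.spatial.transform import Rotation as R
def model(n):
    m=camera_model(n);K,d=np.array(m["K"]),np.array(m["dist_coeffs"])
    if n=="wrist":
        o=bot.get_obs();T=np.eye(4);T[:3,:3]=R.from_euler("xyz",o["tcp_rot"],degrees=True).as_matrix();T[:3,3]=o["ee_pos"]
        return K,d,T@np.array(m["T_tool_cam"])
    return K,d,np.array(m["pose"])
def ray(M,px):
    K,d,T=M
    u=cv2.undistortPoints(np.array([[px]],float),K,d)[0,0]
    v=T[:3,:3]@[u[0],u[1],1];return T[:3,3],v/np.linalg.norm(v)
def onz(M,px,z):
    c,v=ray(M,px);return c+v*(z-c[2])/v[2]
def tri(M1,p1,M2,p2):
    c,v=ray(M1,p1);e,w=ray(M2,p2)
    s=np.linalg.lstsq(np.c_[v,-w],e-c,rcond=None)[0]
    a,b=c+s[0]*v,e+s[1]*w;return (a+b)/2,np.linalg.norm(a-b)
E
python3 - <<'E'
from h import *
np.set_printoptions(precision=4,suppress=True)
S,D=model("scene"),model("side")
s=lambda x,y:(x/5.3+290,y/5.3+165)
d=lambda x,y:(x/2.75+240,y/2.75+85)
g=lambda x,y:((x-440)/4+150,y/4+110)
for n,p,q in [("cb-",s(115,148),d(182,272)),("cb+",s(685,372),d(28,437)),("bar",s(335,113),d(197,345)),
 ("t1",s(305,50),d(237,334)),("t2",s(415,95),d(203,371)),("t3",s(548,143),d(168,414)),("t4",s(673,185),d(134,455)),("lens",g(538,222),d(262,62))]:
    print(n,*tri(S,p,D,q))
for z in(.176,):print("cbz",onz(S,s(115,148),z),onz(S,s(685,372),z),onz(D,d(182,272),z),onz(D,d(28,437),z))
print("tips z",[onz(S,s(*p),.177)for p in[(305,50),(415,95),(548,143),(673,185)]],[onz(D,d(*p),.177)for p in[(237,334),(203,371),(168,414),(134,455)]])
print("base",[onz(S,g(*p),.012)for p in[(545,308),(705,310),(670,430),(508,425)]],[onz(D,d(*p),.012)for p in[(268,135),(352,148),(350,202),(262,195)]])
E
```

```text
cb- [ 0.6216 -0.0027  0.1692] 0.0008606525337553202
cb+ [0.7031 0.2678 0.1709] 0.0037647620504122972
bar [0.5713 0.094  0.17  ] 0.0010911132507962086
t1 [0.5326 0.0709 0.1753] 0.0013374522073487881
t2 [0.553  0.1293 0.1742] 0.0009477518930095728
t3 [0.5712 0.195  0.1737] 0.00010566347711293923
t4 [0.5879 0.2548 0.1746] 0.0008947266166360379
lens [ 0.6307 -0.3666  0.1906] 0.0016514917640183184
cbz [ 0.6298 -0.0005  0.176 ] [0.7099 0.2689 0.176 ] [0.6196 0.0024 0.176 ] [0.7007 0.2689 0.176 ]
tips z [array([0.5354, 0.0718, 0.177 ]), array([0.556 , 0.1292, 0.177 ]), array([0.5752, 0.195 , 0.177 ]), array([0.5903, 0.2543, 0.177 ])] [array([0.5321, 0.0714, 0.177 ]), array([0.5525, 0.1318, 0.177 ]), array([0.5704, 0.1972, 0.177 ]), array([0.5874, 0.2567, 0.177 ])]
base [array([ 0.521 , -0.4478,  0.012 ]), array([ 0.4921, -0.3301,  0.012 ]), array([ 0.6217, -0.3029,  0.012 ]), array([ 0.6462, -0.4154,  0.012 ])] [array([ 0.6307, -0.4217,  0.012 ]), array([ 0.5079, -0.4325,  0.012 ]), array([ 0.4849, -0.3263,  0.012 ]), array([ 0.6051, -0.302 ,  0.012 ])]
```

Request:
{"method": "send_rows", "body": {
  "targets": "0 0 -60 0 0; 0 0 -120 0 0; 40 -10 -169 0 0; 90 -25 -169 0 0; 145 -40 -169 0 0; 200 -55 -169 0 0; 255 -70 -169 0 0; 310 -85 -169 0 0; 360 -98 -169 0 0; 407 -110 -169 0 0; 407 -110 -169 0 0; 407 -110 -169 0 0"
}}

```text
time: 1.65
ee_pos: [0.5001, -0.3303, 0.4]
tcp_rot: [-180.0, 0.0, 13.8]
wrist_force: [0.2, -0.8, -0.1]
opening: 0.0853
grasp_force: 0.0
```

```bash
python3 - <<'E'
from h import *
o=bot.get_obs();print(o["ee_pos"],o["tcp_rot"],o["time"])
cv2.imwrite("pics/w1.png",camera("wrist"))
E
```

```text
[ 0.50012873 -0.33028785  0.39996499] [-1.79978358e+02  3.75315799e-02  1.38256111e+01] 1.65
```

View pics/w1.png

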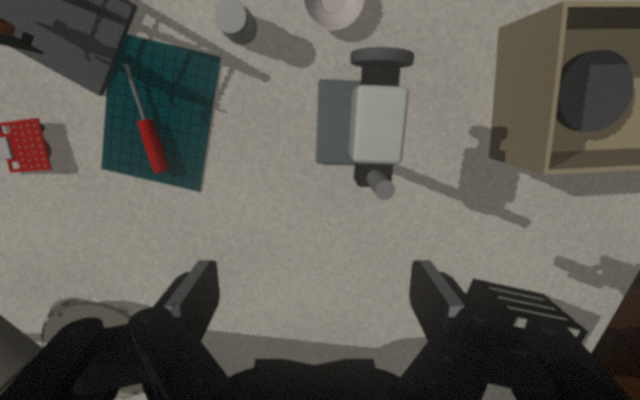

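```bash
python3 - <<'E'
from h import *
a=cv2.imread("pics/w1.png");g=cv2.cvtColor(a,cv2.COLOR_BGR2GRAY).astype(float)
W=model("wrist")
def vert(c0,c1,r0,r1,name,horiz=False):
    G=cv2.GaussianBlur(g,(0,0),.8); G=G.T if horiz else G
    P=[]
    for r in range(r0,r1):
        d=np.abs(np.diff(G[r,c0:c1+1]));w=np.where(d>.5*d.max(),d,0)
        P.append((c0+.5+(w*np.arange(len(d))).sum()/w.sum(),r))
    P=np.array(P);
    if horiz:P=P[:,::-1]
    q=np.array([onz(W,p,.19)[:2] for p in P])
    for _ in range(3):
        c=q.mean(0);u,s,vt=np.linalg.svd(q-c);e=(q-c)@vt[1];k=np.abs(e)<2*e.std()+1e-6;q=q[k];P=P[k]
    an=np.degrees(np.arctan2(vt[0,1],vt[0,0]))%180
    print(name,"ang",round(an,2),"std mm",round(e.std()*1e3,2),len(q),P[0],P[-1])
vert(312,324,90,155,"baseL")
vert(344,362,92,155,"headL")
vert(400,412,92,155,"headR")
vert(80,92,362,400,"headfront",True)
vert(155,170,358,398,"headback",True)
vert(158,172,322,346,"baseback",True)
vert(72,86,322,346,"basefront",True)
vert(44,53,358,408,"ringfront",True)
z=cv2.resize(a[30:210,300:430],None,fx=3.3,fy=3.3,interpolation=cv2.INTER_CUBIC)
cv2.imwrite("pics/w1c.png",z)
E
```

```text
baseL ang 12.1 std mm 0.16 61 [317.52741236  90.        ] [315.45630467 153.        ]
headL ang 11.99 std mm 0.29 62 [355.60922253  92.        ] [351.21666794 154.        ]
headR ang 12.87 std mm 0.3 58 [406.78871462  92.        ] [402.26128134 150.        ]
headfront ang 101.92 std mm 0.1 35 [362.          84.51525532] [398.          86.03188069]
headback ang 102.62 std mm 0.29 32 [358.         161.68630059] [392.         162.54734198]
baseback ang 103.14 std mm 0.09 20 [324.         164.45115735] [343.         164.54024985]
basefront ang 101.18 std mm 0.11 24 [322.          78.59698262] [345.          79.58527853]
ringfront ang 102.37 std mm 0.63 46 [362.          47.58537202] [407.          49.51791761]
```

View pics/w1c.png

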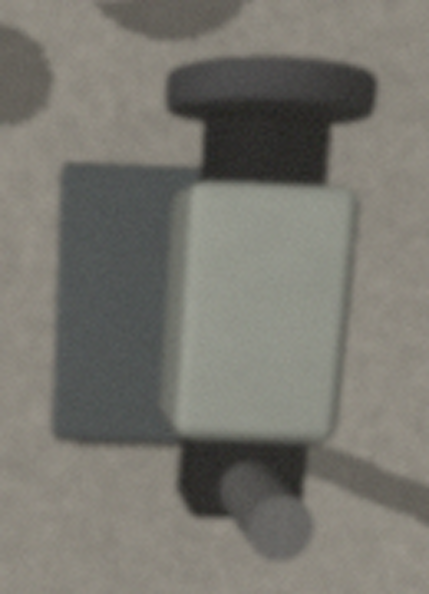

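```bash
python3 - <<'E'
from h import *
np.set_printoptions(precision=4,suppress=True)
W,S,D=model("wrist"),model("scene"),model("side")
t=np.radians(12.2);d=np.array([np.cos(t),np.sin(t)]);n=np.array([-np.sin(t),np.cos(t)])
for z in(.165,.175,.185,.195,.205,.215):
    f=lambda M,p,zz:(lambda q:np.array([q@d,q@n]))(onz(M,p,zz)[:2])
    l,r=f(W,(350.3,57),z),f(W,(413.9,59),z)
    top=f(W,(382.1,48.2),z+.031)
    hl,hr=f(W,(188/3.3+300,310/3.3+30),z+.025),f(W,(348/3.3+300,310/3.3+30),z+.025)
    print(z,"ringw",l[1]-r[1],"mid",(l[1]+r[1])/2,"headw",hl[1]-hr[1],"mid",(hl[1]+hr[1])/2,"front",top[0],"scene",f(S,(174.5,165.5),z),"side",f(D,(335.3,107.5),z))
# scene ring ellipse
a=cv2.imread("pics/scene0.png")[140:190,150:190]
g=cv2.cvtColor(cv2.resize(a,None,fx=4,fy=4,interpolation=cv2.INTER_CUBIC),cv2.COLOR_BGR2GRAY)
for th in(75,90,105):
    cs,_=cv2.findContours((g<th).astype(np.uint8),cv2.RETR_EXTERNAL,cv2.CHAIN_APPROX_NONE)
    c=max(cs,key=cv2.contourArea);e=cv2.fitEllipse(cv2.convexHull(c));print(th,(e[0][0]-1.5)/4+150,(e[0][1]-1.5)/4+140,e[1],e[2],cv2.contourArea(c))
E
```

```text
0.165 ringw 0.06859228921471966 mid -0.4987534923876298 headw 0.05114355064564352 mid -0.4983316263541955 front 0.5490873157975615 scene [ 0.5068 -0.5035] side [ 0.5399 -0.5238]
0.175 ringw 0.0667775097423512 mid -0.49685612126695916 headw 0.04969458065996735 mid -0.49631181920367595 front 0.5474210358571365 scene [ 0.5198 -0.4985] side [ 0.5394 -0.5118]
0.185 ringw 0.0649627302699829 mid -0.49495875014628854 headw 0.048245610674290895 mid -0.49429201205315637 front 0.5457547559167116 scene [ 0.5328 -0.4936] side [ 0.5389 -0.4998]
0.195 ringw 0.06314795079761443 mid -0.49306137902561786 headw 0.04679664068861461 mid -0.4922722049026368 front 0.5440884759762867 scene [ 0.5457 -0.4886] side [ 0.5385 -0.4878]
0.205 ringw 0.061333171325245905 mid -0.4911640079049473 headw 0.04534767070293827 mid -0.49025239775211715 front 0.5424221960358618 scene [ 0.5587 -0.4836] side [ 0.538  -0.4758]
0.215 ringw 0.059518391852877495 mid -0.4892666367842766 headw 0.04389870071726193 mid -0.4882325906015976 front 0.5407559160954369 scene [ 0.5717 -0.4787] side [ 0.5375 -0.4638]
75 174.59411239624023 163.71889114379883 (84.6584243774414, 94.66719055175781) 111.19271850585938 4590.5
90 174.65914916992188 163.80296516418457 (86.70698547363281, 97.28842163085938) 108.56202697753906 6043.0
105 176.6546688079834 164.82529640197754 (88.67619323730469, 120.59504699707031) 114.59766387939453 6718.5
```

Request:
{"method": "send_rows", "body": {
  "targets": "60 15 0 0 0; 115 30 0 0 0; 170 45 0 0 0; 225 60 0 0 0; 273 73 0 0 0; 273 73 0 0 0; 273 73 50 0 0; 273 73 100 0 0; 273 73 100 0 0; 273 73 100 0 0"
}}

```text
time: 2.95
ee_pos: [0.7293, -0.3135, 0.2589]
tcp_rot: [177.9, -2.7, 13.8]
wrist_force: [0.2, -0.5, 0.7]
opening: 0.0859
grasp_force: 0.0
```

```bash
python3 - <<'E'
from h import *
o=bot.get_obs();print(o["ee_pos"],o["tcp_rot"],o["time"],o["q"],np.hypot(*o["ee_pos"][:2]))
E
```

```text
[ 0.72933872 -0.31345957  0.25886345] [177.93862473  -2.72444921  13.82775278] 2.95 [-2.32562827e+01  4.70579098e+01  7.07103887e+01  1.10236534e+02
 -2.98916088e-03  1.42964900e+02] 0.793846247674129
```

Request:
{"method": "send_rows", "body": {
  "targets": "0 0 0 0 0; 0 0 0 0 0"
}}

```text
time: 3.2
ee_pos: [0.729, -0.3132, 0.2618]
tcp_rot: [177.8, -2.9, 13.8]
wrist_force: [-0.1, -0.2, 0.8]
opening: 0.0854
grasp_force: 0.0
```

Request:
{"method": "send_rows", "body": {
  "targets": "-50 -10 0 0 0; -80 -20 0 0 0; -80 -20 0 0 0"
}}

```text
time: 3.58
ee_pos: [0.6443, -0.3126, 0.2565]
tcp_rot: [177.9, -2.8, 13.8]
wrist_force: [-0.4, -0.3, 1.4]
opening: 0.0849
grasp_force: 0.0
```

```bash
python3 - <<'E'
from h import *
o=bot.get_obs();print(o["ee_pos"],o["tcp_rot"],o["time"],o["q"],np.hypot(*o["ee_pos"][:2]))
print([x for x in dir(bot) if x[0]!='_'])
E
```

```text
[ 0.64430784 -0.31261223  0.25647012] [177.88374728  -2.78857262  13.8005163 ] 3.575 [-25.94358037  27.26902524  40.231966    99.46617177   0.15414897
 140.31212345] 0.7161417456949288
['PlanningError', 'get_obs', 'hold_point_z']
```

```bash
python3 - <<'E'
import numpy as np
# (q2,q3,q4,r,z)
D=[(5.005,10.044,95.098,np.hypot(.1311237,.53396495),.23072026),(47.0579,70.7104,110.2365,.793846,.258863),(27.269,40.232,99.466,.71614,.25647)]
A=[];b=[]
for q2,q3,q4,r,z in D:
    a,f=np.radians(q2),np.radians(q2+90-q3);t=f+np.radians(q4)
    A+=[[np.sin(a),np.sin(f),np.sin(t),0],[np.cos(a),np.cos(f),np.cos(t),1]];b+=[r,z]
x,res,rk,sv=np.linalg.lstsq(A,b,rcond=None);print("L1 L2 d h",x,np.array(A)@x-b,sv)
E
```

```text
L1 L2 d h [0.41362619 0.51563079 0.35562736 0.12744178] [-0.00047146 -0.00156676  0.00245155  0.00223499 -0.00244748 -0.00066823] [2.9840923  1.68991595 0.48884938 0.02008796]
```

```bash
python3 - <<'E'
from h import *
np.set_printoptions(precision=3,suppress=True)
S,D=model("scene"),model("side")
for p in[(270,42),(430,58),(440,70)]:print("side edge",onz(D,p,0))
for p in[(150,58),(240,65),(60,140)]:print("scene edge",onz(S,p,0))
print("blackbox",onz(D,(435,110),0),onz(S,(120,142),0))
o=bot.get_obs();print(R.from_euler("xyz",o["tcp_rot"],degrees=True).as_matrix()[:,2])
E
```

```text
side edge [ 1.13  -0.964  0.   ]
side edge [ 0.361 -1.071  0.   ]
side edge [ 0.302 -0.991  0.   ]
scene edge [-0.291 -0.974  0.   ]
scene edge [-0.332 -0.561  0.   ]
scene edge [ 0.379 -0.957  0.   ]
blackbox [ 0.281 -0.703  0.   ] [ 0.336 -0.751  0.   ]
[ 0.056 -0.024 -0.998]
```

Request:
{"method": "send_rows", "body": {
  "targets": "0 0 -60 0 0; 0 0 -120 0 0; -40 5 -170 0 0; -95 11 -172 0 0; -150 17 -174 0 0; -205 24 -176 0 0; -260 31 -178 0 0; -315 38 -181 0 0; -370 45 -183 0 0; -425 52 -185 0 0; -480 59 -187 0 0; -535 66 -190 0 0; -590 73 -192 0 0; -640 79 -194 0 0; -673 83 -195 0 0; -673 83 -195 0 0; -673 83 -195 0 0"
}}

```text
time: 5.7
ee_pos: [0.0034, -0.5491, 0.4213]
tcp_rot: [177.8, -2.8, 13.8]
wrist_force: [0.7, 0.2, -0.4]
opening: 0.0857
grasp_force: 0.0
```

```bash
cat >st.py <<'E'
from h import *
np.set_printoptions(precision=3,suppress=True)
o=bot.get_obs();M=R.from_euler("xyz",o["tcp_rot"],degrees=True).as_matrix();t=M[:,2]
print(o["ee_pos"],"r",np.hypot(*o["ee_pos"][:2]),"t",o["time"],"q",o["q"],"\ntilt",np.degrees(np.arccos(-t[2])),"az",np.degrees(np.arctan2(t[1],t[0])),"vec",np.degrees(t[:2]),"yaw",o["tcp_rot"][2],"F",o["wrist_force"],o["grasp_force"],o["opening"])
def loc(target): # world target -> tool shift mm
    return 1e3*M.T@(np.array(target)-o["ee_pos"])
E
python3 - <<'E'
from st import *
print(loc([0,-.72,.42]))
E
```

```text
[ 0.003 -0.549  0.421] r 0.549156813916608 t 5.7 q [-91.327  14.048  42.963 117.542   3.235  74.927] 
tilt 3.5145278861142337 az -24.302238707590536 vec [ 3.201 -1.445] yaw 13.837495842992924 F [ 0.659  0.182 -0.366] 0.0 0.08568954004594424
[-44.143 165.004   5.38 ]
```

Request:
{"method": "send_rows", "body": {
  "targets": "-16 60 2 0 0; -31 120 4 0 0; -46 180 6 0 0; -62 240 8 0 0; -62 240 8 0 0; -62 240 8 0 0"
}}

```text
time: 6.45
ee_pos: [0.0038, -0.7122, 0.3672]
tcp_rot: [175.3, -2.2, 13.9]
wrist_force: [-0.8, 0.0, -0.5]
opening: 0.0857
grasp_force: 0.0
```

```bash
python3 st.py
```

```text
[ 0.004 -0.712  0.367] r 0.7121888179128849 t 6.45 q [-91.01   38.541  70.654 118.099   3.291  75.275] 
tilt 5.189051406003706 az -51.603687787989045 vec [ 3.219 -4.061] yaw 13.919752199218697 F [-0.813  0.045 -0.493] 0.0 0.08572628693503513
```

Request:
{"method": "send_rows", "body": {
  "targets": "-16 60 2 0 0; -31 120 4 0 0; -62 240 8 0 0; -62 240 8 0 0; -62 240 8 0 0"
}}

```text
time: 7.08
ee_pos: [0.003, -0.8059, 0.2877]
tcp_rot: [172.0, -1.3, 13.7]
wrist_force: [0.5, -0.3, 0.4]
opening: 0.0856
grasp_force: 0.0
```

```bash
python3 st.py
```

```text
[ 0.003 -0.806  0.288] r 0.8059497931222475 t 7.075 q [-90.965  45.126  70.69  108.109   3.327  75.606] 
tilt 8.160210781575332 az -66.83289006918004 vec [ 3.2   -7.477] yaw 13.740504162873375 F [ 0.525 -0.252  0.437] 0.0 0.08563518765471727
```

Request:
{"method": "send_rows", "body": {
  "targets": "-10 40 -40 0 0; -20 80 -90 0 0; -40 150 -220 0 0; -40 150 -220 0 0; -40 150 -220 0 0"
}}

```text
time: 7.7
ee_pos: [-0.0045, -0.7794, 0.3581]
tcp_rot: [168.4, -0.5, 13.6]
wrist_force: [-0.9, -0.1, 0.5]
opening: 0.0856
grasp_force: 0.0
```

```bash
python3 st.py
```

```text
[-0.005 -0.779  0.358] r 0.7793967719773078 t 7.7 q [-91.6    39.937  70.746 109.725   3.467  75.219] 
tilt 11.607207745544555 az -74.10882252738351 vec [  3.156 -11.087] yaw 13.565971650359739 F [-0.938 -0.065  0.479] 0.0 0.08563993599196455
```

```bash
python3 - <<'E'
import numpy as np
D=[(5.005,10.044,95.098,.54983,.23072026),(47.0579,70.7104,110.2365,.793846,.258863),(27.269,40.232,99.466,.71614,.25647),
(38.541,70.654,118.099,.7122,.3672),(45.126,70.69,108.109,.80595,.2877),(39.937,70.746,109.725,.7794,.3581),(14.048,42.963,117.542,.54916,.4213)]
A=[];b=[]
for q2,q3,q4,r,z in D:
    a,f=np.radians(q2),np.radians(q2+90-q3);t=f+np.radians(q4)
    A+=[[np.sin(a),np.sin(f),np.sin(t),0],[np.cos(a),np.cos(f),np.cos(t),1]];b+=[r,z]
x=np.linalg.lstsq(A,b,rcond=None)[0];print(x,1e3*(np.array(A)@x-b))
L1,L2,d,h=x
rm=np.sqrt(L1**2+L2**2+2*L1*L2*np.cos(np.radians(90-70.5)));print("maxreach",rm)
P=np.array([.7832,-.3359,.2153])
for az in(-78,-70,-60):
  for al in(8,10,11,12,13,14,15):
    a,z=np.radians(al),np.radians(az)
    w=P-d*np.array([np.sin(a)*np.cos(z),np.sin(a)*np.sin(z),-np.cos(a)])-[0,0,h]
    print(az,al,round(np.linalg.norm(w)-rm,4))
E
```

```text
[0.41236824 0.51108351 0.39335473 0.16671519] [-5.15070401 -1.67325463 -0.38662326  1.16675968 -5.15399486 -1.1901365
  5.15946532  1.35162293 -1.6339136   0.47416147 -0.10154784  0.54723364
  7.73207931 -0.67638659]
maxreach 0.910266991326066
-78 8 0.0211
-78 10 0.0138
-78 11 0.0101
-78 12 0.0064
-78 13 0.0027
-78 14 -0.0009
-78 15 -0.0046
-70 8 0.0156
-70 10 0.0069
-70 11 0.0026
-70 12 -0.0018
-70 13 -0.0062
-70 14 -0.0106
-70 15 -0.015
-60 8 0.0098
-60 10 -0.0005
-60 11 -0.0056
-60 12 -0.0108
-60 13 -0.016
-60 14 -0.0212
-60 15 -0.0264
```

Request:
{"method": "send_rows", "body": {
  "targets": "-10 40 -40 0 0; -20 80 -90 0 0; -35 130 -200 0 0; -35 130 -200 0 0"
}}

```text
time: 8.2
ee_pos: [-0.0098, -0.7565, 0.4131]
tcp_rot: [165.1, 0.3, 13.4]
wrist_force: [-0.4, 0.0, 0.4]
opening: 0.0853
grasp_force: 0.0
```

```bash
python3 - <<'E'
from st import *
print(loc([.50,.09,.40]),loc([.25,-.4,.42]))
E
```

```text
[-0.01  -0.756  0.413] r 0.7565523711234691 t 8.2 q [-92.106  35.728  70.742 110.584   3.626  74.928] 
tilt 14.869094700995864 az -77.8382424113999 vec [  3.097 -14.373] yaw 13.382997629414076 F [-0.379  0.008  0.404] 0.0 0.0853239367379254
[ 691.934 -684.244 -172.147] [ 335.2   -274.82   -82.075]
```

Request:
{"method": "send_rows", "body": {
  "targets": "38 -37 -10 0 0; 76 -75 -19 0 0; 114 -113 -28 0 0; 152 -151 -38 0 0; 190 -189 -47 -5 0; 228 -226 -57 -10 0; 266 -263 -66 -15 0; 304 -301 -76 -20 0; 342 -339 -85 -25 0; 380 -376 -95 -30 0; 418 -414 -104 -35 0; 456 -451 -113 -40 0; 494 -489 -123 -45 0; 532 -526 -132 -50 0; 570 -564 -142 -55 0; 610 -604 -152 -60 0; 650 -644 -162 -60 0; 692 -684 -172 -60 0; 692 -684 -172 -60 0; 692 -684 -172 -60 0"
}}

```text
time: 10.7
ee_pos: [0.4999, 0.0887, 0.3993]
tcp_rot: [172.8, 13.0, 72.6]
wrist_force: [-0.8, -0.8, -0.2]
opening: 0.0858
grasp_force: 0.0
```

```bash
python3 - <<'E'
from st import *
print("tool y az",np.degrees(np.arctan2(M[1,1],M[0,1])),M[:,0],M[:,1])
cv2.imwrite("pics/w2.png",camera("wrist"))
K,d,T=model("wrist")
def proj(P):
    Ti=np.linalg.inv(T);return cv2.projectPoints(np.array([P],float),cv2.Rodrigues(Ti[:3,:3])[0],Ti[:3,3],K,d)[0].ravel()
for P in([.5693,.0922,.1865],[.535,.072,.177],[.554,.130,.177]):print(proj(P))
E
```

```text
[0.5   0.089 0.399] r 0.5076631273211826 t 10.7 q [ 18.269   7.429  31.242 115.439 -14.738 125.014] 
tilt 14.825343961348263 az -77.88944442856766 vec [  3.076 -14.334] yaw 72.64229994033343 F [-0.793 -0.79  -0.195] 0.0 0.08579689932687239
tool y az -15.725633994633757 [ 0.291  0.93  -0.225] [ 0.955 -0.269  0.123]
[351.557 107.838]
[323.412 133.046]
[326.82   73.975]
```

View pics/w2.png

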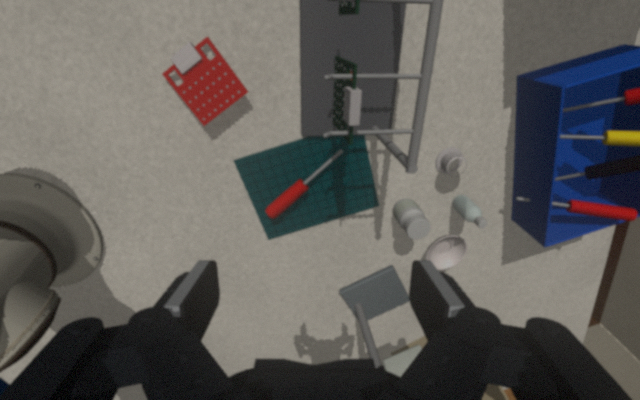

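```bash
python3 - <<'E'
from st import *
a=cv2.imread("pics/w2.png");W=model("wrist")
g=cv2.cvtColor(a,cv2.COLOR_BGR2GRAY)[80:132,340:372]
m=(g>165).astype(np.uint8);n,l,s,c=cv2.connectedComponentsWithStats(m);k=1+s[1:,4].argmax()
p=np.argwhere(l==k)[:,::-1].astype(np.float32);print(s[k],cv2.minAreaRect(p))
box=cv2.boxPoints(cv2.minAreaRect(p))+[340,80]
q=np.array([onz(W,x,.1865) for x in box]);print(q,q.mean(0))
b=np.array([.5693,.0922,.1755])
for c in(q.mean(0)[:2],b[:2]):
    g=np.array([*c,.1755]);T=g+M[:,2]*bot.hold_point_z
    print("tcp target",T,"shift",loc(T),"above50",loc(T-M[:,2]*.06), "above+60 straight up",loc(T+[0,0,.06]))
E
```

```text
[0.5   0.088 0.4  ] r 0.5072890454822921 t 10.75 q [ 18.216   7.341  31.225 115.433 -14.737 125.015] 
tilt 14.815860615855225 az -77.6501541359128 vec [  3.134 -14.312] yaw 72.57315891967673 F [-0.652  0.527  0.14 ] 0.0 0.08557618280954893Traceback (most recent call last):
  File "<stdin>", line 4, in <module>
ValueError: attempt to get argmax of an empty sequence
```

```bash
python3 - <<'E'
from st import *
a=cv2.imread("pics/w2.png");W=model("wrist")
g=cv2.cvtColor(a,cv2.COLOR_BGR2GRAY)[84:130,342:366];print(g[::6,::2])
for th in(115,125,135,145):
    m=(g>th).astype(np.uint8);n,l,s,c=cv2.connectedComponentsWithStats(m)
    if n<2:continue
    k=1+s[1:,4].argmax();p=np.argwhere(l==k)[:,::-1].astype(np.float32);r=cv2.minAreaRect(p)
    ctr=np.array(r[0])+[342,84];q=onz(W,ctr,.1865);print(th,s[k],r,ctr,q)
b=np.array([.5693,.0922,.1755]);T=b+M[:,2]*bot.hold_point_z
print("tcp",T,"shift",loc(T),"60 above",loc(T+[0,0,.06]),"up10",loc(o["ee_pos"]+[0,0,.01]))
E
```

```text
[0.5   0.088 0.4  ] r 0.5072890454822921 t 10.75 q [ 18.216   7.341  31.225 115.433 -14.737 125.015] 
tilt 14.815860615855225 az -77.6501541359128 vec [  3.134 -14.312] yaw 72.57315891967673 F [-0.652  0.527  0.14 ] 0.0 0.08557618280954893
[[ 36  31  38  37  28  35  40  58  62  67  66  65]
 [ 43  59  65  81 108 117 116 121 122 116  74  67]
 [ 36  58  68  72  98 122 125 123 125 115  73  66]
 [ 32  54  69  67 104 124 126 119 124 110  72  67]
 [ 58  63  65  71 108 126 124 124 121  94  54  47]
 [ 35  62  60  76 115 125 123 122 123  92  67  64]
 [ 40  51  58  80 119 125 125 123 118  79  70  68]
 [ 42  31  38  49  56  64  71  74  72  66  64  64]]
115 [  8   5  11  36 299] ((12.891509056091309, 22.495285034179688), (9.208691596984863, 35.22758865356445), 2.4895529747009277) [354.892 106.495] [0.573 0.093 0.186]
125 [13 19  4  5  5] ((14.61538314819336, 21.076923370361328), (0.5547001957893372, 4.992301940917969), 33.690067291259766) [356.615 105.077] [0.575 0.093 0.186]
tcp [0.57  0.088 0.157] shift [ 74.403  37.679 238.476] 60 above [ 60.977  45.105 180.471] up10 [-2.238  1.238 -9.668]
```

Request:
{"method": "send_rows", "body": {
  "targets": "15 12 45 0 0; 31 24 90 1 0; 47 36 135 1 0; 62 47 180 1 0; 62 47 180 1 0; 69 43 209 1 0; 76 40 238 1 0; 76 40 238 1 0; 76 40 238 1 0"
}}

```text
time: 11.88
ee_pos: [0.5739, 0.089, 0.1603]
tcp_rot: [172.3, 12.7, 71.5]
wrist_force: [0.1, -0.5, 0.3]
opening: 0.0854
grasp_force: 0.0
```

```bash
python3 - <<'E'
from st import *
print(loc([.5715+M[0,2]*.0187,.093+M[1,2]*.0187,.1755-.0187*.967]))
cv2.imwrite("pics/w3.png",camera("wrist"))
E
```

```text
[0.574 0.089 0.16 ] r 0.5807208330594984 t 11.875 q [ 16.015   8.494   5.021  87.337 -14.788 123.743] 
tilt 14.810168002793132 az -77.05245336543419 vec [  3.282 -14.273] yaw 71.52287929506565 F [ 0.071 -0.505  0.347] 0.0 0.0853706283673442
[-0.403 -1.395  2.862]
```

View pics/w3.png

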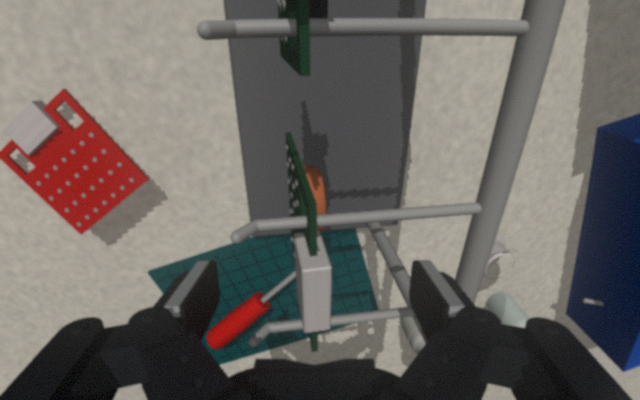

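Request:
{"method": "send_rows", "body": {
  "targets": "0 -1 2 0 150; 0 -1 2 0 180; 0 -1 2 0 200; 0 -1 2 0 220; 0 -1 2 0 255; 0 -1 2 0 255; 0 -1 2 0 255; 0 -1 2 0 255",
  "newtons": 60
}}

```text
time: 12.92
ee_pos: [0.5725, 0.0889, 0.1549]
tcp_rot: [172.5, 12.8, 71.6]
wrist_force: [0.2, -0.0, -0.5]
opening: 0.0114
grasp_force: 59.3
```

```bash
python3 - <<'E'
from st import *
a=o["ee_pos"];t=np.radians(-16.7);x=np.array([np.cos(t),np.sin(t),0]);up=np.array([0,0,.011])
print("lift",loc(a+up),"draw",loc(a+up-.06*x),"draw+up",loc(a+up-.10*x+[0,0,.12]))
cv2.imwrite("pics/w4.png",camera("wrist"))
E
```

```text
[0.573 0.089 0.155] r 0.5794100423605768 t 12.925 q [ 16.037   8.521   4.454  86.953 -14.779 123.743] 
tilt 14.813341093277618 az -77.82247884501469 vec [  3.09  -14.319] yaw 71.58478018113463 F [ 0.166 -0.031 -0.504] 59.33828115463257 0.011372235747486208
lift [ -2.442   1.396 -10.634] draw [ -4.193 -58.12  -18.043] draw+up [ -31.997  -82.571 -138.993]
```

Request:
{"method": "send_rows", "body": {
  "targets": "-1 1 -5 0 255; -2 1 -11 0 255; -2 1 -11 0 255; -3 -14 -12 0 255; -3 -29 -14 0 255; -4 -44 -16 0 255; -4 -58 -18 0 255; -4 -58 -18 0 255; -18 -70 -78 0 255; -32 -83 -139 0 255; -32 -83 -139 0 255"
}}

```text
time: 14.35
ee_pos: [0.4769, 0.1185, 0.2909]
tcp_rot: [172.2, 12.5, 71.6]
wrist_force: [0.8, -0.3, -1.7]
opening: 0.0112
grasp_force: 59.6
```

```bash
python3 - <<'E'
from st import *
w,s,d=camera("wrist"),camera("scene"),camera("side")
h=np.zeros((600,800,3),np.uint8)
h[:400,:400]=w[:,120:520]
h[:400,400:]=cv2.resize(s[100:300,250:450],(400,400))
h[400:600,:400]=cv2.resize(d[180:280,220:420],(400,200))
cv2.imwrite("pics/m5.png",h)
E
```

```text
[0.477 0.118 0.291] r 0.49139014996281655 t 14.35 q [ 22.351  -0.151  10.409 102.766 -14.592 130.221] 
tilt 14.754671628870494 az -76.06233656142547 vec [  3.515 -14.163] yaw 71.5502203423741 F [ 0.85  -0.336 -1.651] 59.63001072406769 0.011203636638940641
```

View pics/m5.png

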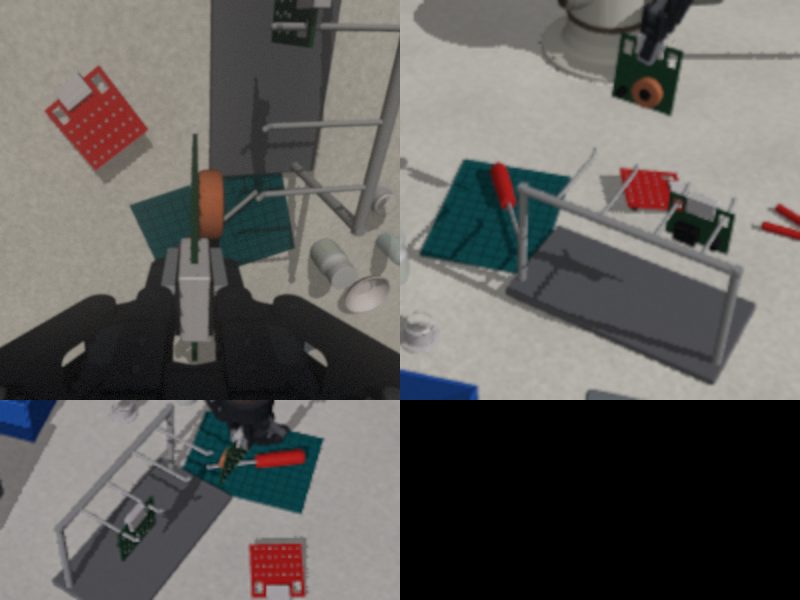

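```bash
cat >tgt.py <<'E'
from st import *
Mg=R.from_euler("xyz",[172.5,12.8,71.6],degrees=True).as_matrix();tg=np.array([.5725,.0889,.1549])
yb=np.cross([0,0,1],Mg[:,1]);yb/=np.linalg.norm(yb);xb=Mg[:,1];zb=np.cross(xb,yb)
B=Mg.T@np.c_[xb,yb,zb]            # board in tool
bar=Mg.T@(np.array([.5715,.093,.1755])-tg);bar[1]=0
org=bar-B[:,2]*.042
az=np.degrees(np.arctan2(M[1,1],M[0,1]));turn=az-12.2
for _ in range(5):
    Mf=M@R.from_euler("z",turn,degrees=True).as_matrix();turn+=np.degrees(np.arctan2(Mf[1,1],Mf[0,1]))-12.2
Bf=Mf@B
P=np.array([.7832,-.3359,.192])
tcp=P-Mf@org
print("turn",turn,"board up",np.degrees(Bf[:2,2]),"x_b",Bf[:,0],"tcp",tcp,"shift",loc(tcp))
Bn=M@B;on=o["ee_pos"]+M@org;L=np.array([.6366,-.3676,.192]);t=np.radians(12.2)
print("board now",on,"along/lat/dz mm",1e3*(on-L)@np.c_[[np.cos(t),np.sin(t),0],[-np.sin(t),np.cos(t),0],[0,0,1]],"up",np.degrees(Bn[:2,2]))
E
python3 - <<'E'
from tgt import *
for w in([.50,.08,.32],[.66,-.15,.26],[.72,-.22,tcp[2]],tcp):print(loc(w).round())
E
```

```text
[0.477 0.118 0.285] r 0.4910172038606662 t 14.5 q [ 22.283   0.066   9.942 102.558 -14.581 130.197] 
tilt 14.820780303591441 az -77.91388515418576 vec [  3.069 -14.331] yaw 71.58862768348608 F [-0.827 -0.448 -2.022] 59.6293830871582 0.011134603473958612
turn -29.77459175014311 board up [-0.375  1.877] x_b [ 0.977  0.211 -0.001] tcp [ 0.784 -0.339  0.213] shift [-311.851  413.178  199.848]
board now [0.48  0.12  0.264] along/lat/dz mm [-49.622 510.095  71.861] up [-6.932  2.13 ]
[-36.  37. -23.]
[-186.  248.  101.]
[-222.  319.  167.]
[-312.  413.  200.]
```

Request:
{"method": "send_rows", "body": {
  "targets": "-12 12 -20 0 255; -36 37 -23 0 255; -61 72 -2 -4 255; -86 107 18 -8 255; -111 142 39 -12 255; -136 178 60 -16 255; -161 213 80 -20 255; -186 248 101 -24 255; -204 284 134 -27 255; -222 319 167 -30 255; -222 319 167 -30 255; -222 319 167 -30 255"
}}

```text
time: 16.0
ee_pos: [0.7195, -0.2207, 0.2123]
tcp_rot: [-179.8, 14.7, 102.4]
wrist_force: [-0.5, 0.5, -0.8]
opening: 0.0109
grasp_force: 59.4
```

```bash
python3 tgt.py
```

```text
[ 0.72  -0.221  0.212] r 0.7526054495380698 t 16.0 q [-11.983  27.663  34.693  91.018 -13.486  64.913] 
tilt 14.74298721060179 az -78.38823761037764 vec [  2.935 -14.282] yaw 102.41859377839558 F [-0.479  0.536 -0.751] 59.41308796405792 0.010939199187876272
turn 0.17200956501543274 board up [-0.237  1.826] x_b [ 0.977  0.211 -0.003] tcp [ 0.784 -0.339  0.213] shift [-125.219   37.559   31.659]
board now [ 0.719 -0.218  0.191] along/lat/dz mm [112.025 129.047  -1.117] up [-0.199  1.835]
```

Request:
{"method": "send_rows", "body": {
  "targets": "-20 12 5 0 255; -41 24 10 0 255; -62 30 16 0 255; -83 34 21 0 255; -104 37 26 0 255; -125 38 32 0 255; -125 38 32 0 255; -125 38 32 0 255"
}}

```text
time: 17.0
ee_pos: [0.7849, -0.3372, 0.2159]
tcp_rot: [-180.0, 14.8, 102.5]
wrist_force: [0.0, -0.1, -1.7]
opening: 0.0115
grasp_force: 59.5
```

```bash
python3 tgt.py; python3 - <<'E'
from h import *
w,s,d=camera("wrist"),camera("scene"),camera("side")
cv2.imwrite("pics/w6.png",w);cv2.imwrite("pics/s6.png",s);cv2.imwrite("pics/d6.png",d)
h=np.zeros((600,800,3),np.uint8)
h[:300,:480]=cv2.resize(w,(480,300))
h[300:,:400]=cv2.resize(s[110:260,120:320],(400,300))
h[300:,400:]=cv2.resize(d[70:220,220:420],(400,300))
cv2.imwrite("pics/m6.png",h)
E
```

```text
[ 0.785 -0.337  0.216] r 0.8542789901981417 t 17.0 q [-19.074  47.723  65.383  99.798 -12.601  57.599] 
tilt 14.818905241019081 az -77.61369963708236 vec [  3.143 -14.313] yaw 102.46058381335042 F [ 0.04  -0.106 -1.731] 59.50987637042999 0.011534042549917595
turn 0.2645227504764467 board up [-0.452  1.858] x_b [0.977 0.211 0.001] tcp [ 0.784 -0.339  0.213] shift [-0.61  -1.431  2.771]
board now [ 0.784 -0.334  0.195] along/lat/dz mm [151.376   1.308   2.523] up [-0.394  1.871]
```

View pics/m6.png

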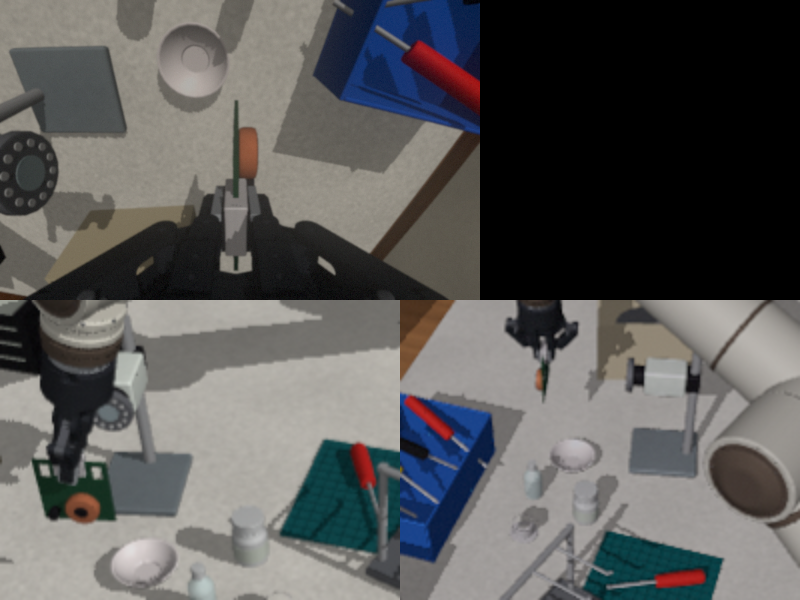

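```bash
python3 - <<'E'
from tgt import *
W,S,D=model("wrist"),model("scene"),model("side")
a=cv2.imread("pics/w6.png");g=cv2.cvtColor(a,cv2.COLOR_BGR2GRAY)[200:265,15:70]
for th in(85,95,105):
    cs,_=cv2.findContours(cv2.GaussianBlur((g>th).astype(np.uint8)*255,(3,3),0)//128,cv2.RETR_LIST,cv2.CHAIN_APPROX_NONE)
    for c in cs:
        A=cv2.contourArea(c)
        if 200<A<1500 and len(c)>20:print(th,A,np.array(cv2.fitEllipse(c)[0])+[15,200],cv2.fitEllipse(c)[1])
for p in((42,231),):
    X1,e1=tri(W,p,S,(174.5,165.1));X2,e2=tri(W,p,D,(335,107.5));print(X1,e1,X2,e2)
    for X in(X1,X2):print(1e3*(on-X)@np.c_[[np.cos(t),np.sin(t),0],[-np.sin(t),np.cos(t),0],[0,0,1]])
E
```

```text
[ 0.785 -0.337  0.216] r 0.8542783224034398 t 17.15 q [-19.07   47.712  65.389  99.8   -12.608  57.58 ] 
tilt 14.831836833043829 az -77.57649427562725 vec [  3.155 -14.323] yaw 102.48006492106056 F [ 0.193 -0.129 -0.507] 59.509432911872864 0.011560972768930254
turn 0.2858839547867724 board up [-0.465  1.869] x_b [0.977 0.211 0.001] tcp [ 0.784 -0.339  0.213] shift [-0.565 -1.447  2.985]
board now [ 0.784 -0.334  0.195] along/lat/dz mm [151.388   1.321   2.741] up [-0.402  1.882]
[ 0.65  -0.353  0.208] 0.00029235012218115065 [ 0.633 -0.372  0.188] 0.001128804031538153
[134.827  -9.961 -13.55 ]
[156.153   4.758   7.007]
```

```bash
python3 - <<'E'
from tgt import *
from scipy.optimize import least_squares
W,S,D=model("wrist"),model("scene"),model("side")
a=cv2.imread("pics/w6.png");g=cv2.cvtColor(a,cv2.COLOR_BGR2GRAY)[195:275,0:85]
m=(g<70).astype(np.uint8);n,l,s,c=cv2.connectedComponentsWithStats(m);k=1+s[1:,4].argmax()
cs,_=cv2.findContours((l==k).astype(np.uint8),cv2.RETR_EXTERNAL,cv2.CHAIN_APPROX_NONE);h=cv2.convexHull(max(cs,key=cv2.contourArea))
e=cv2.fitEllipse(h);print("ring",s[k],e[0][0],e[0][1]+195,e[1],e[2]);print(g[37,20:70:2])
W1=(W[0],W[1],None);m1=camera_model("wrist");T=np.eye(4);T[:3,:3]=R.from_euler("xyz",[-179.978,.0375,13.826],degrees=True).as_matrix();T[:3,3]=[.50013,-.33029,.39996];W1=(W[0],W[1],T@np.array(m1["T_tool_cam"]))
d=np.array([np.cos(t),np.sin(t),0])
def pj(Mo,P):
    Ti=np.linalg.inv(Mo[2]);return cv2.projectPoints(np.array([P],float),cv2.Rodrigues(Ti[:3,:3])[0],Ti[:3,3],Mo[0],Mo[1])[0].ravel()
def f(P):
    up=np.array([0,0,.031])
    return np.r_[pj(S,P)-[174.5,165.1],pj(D,P-.004*d)-[335,107.3],(pj(W1,P)-[382.1,0])[0],(pj(W1,P+up)-[0,48.2])[1],pj(W,P)-[41.5,231.5]]
r=least_squares(f,[.6366,-.3676,.192]);print(r.x,r.fun)
print("rel",1e3*(on-r.x)@np.c_[d,[-np.sin(t),np.cos(t),0],[0,0,1]])
E
```

```text
[ 0.785 -0.337  0.216] r 0.8542783224034398 t 17.15 q [-19.07   47.712  65.389  99.8   -12.608  57.58 ] 
tilt 14.831836833043829 az -77.57649427562725 vec [  3.155 -14.323] yaw 102.48006492106056 F [ 0.193 -0.129 -0.507] 59.509432911872864 0.011560972768930254
turn 0.2858839547867724 board up [-0.465  1.869] x_b [0.977 0.211 0.001] tcp [ 0.784 -0.339  0.213] shift [-0.565 -1.447  2.985]
board now [ 0.784 -0.334  0.195] along/lat/dz mm [151.388   1.321   2.741] up [-0.402  1.882]
ring [   0    0   77   80 5241] 31.815210342407227 231.4235725402832 (89.10687255859375, 112.80786895751953) 9.475046157836914
[58 78 60 58 58 59 56 58 59 56 58 57 60 58 60 58 58 63 57 59 43 41 39 41
 48]
[ 0.637 -0.367  0.194] [-1.599  0.578 -0.33  -0.533  1.181 -0.397 -0.559 -0.985]
rel [150.842   0.623   0.97 ]
```

Request:
{"method": "send_rows", "body": {
  "targets": "0 0 1 0 255; 0 0 1 0 255; 0 0 1 0 255; 0 0 1 0 255"
}}

```text
time: 17.65
ee_pos: [0.7849, -0.3386, 0.2142]
tcp_rot: [-179.9, 14.8, 102.4]
wrist_force: [0.3, 0.2, -0.8]
opening: 0.0112
grasp_force: 59.5
```

```bash
python3 tgt.py; python3 -c "
from workcell import ticket;print(ticket.job_done())"
```

```text
[ 0.785 -0.339  0.214] r 0.8548262078849372 t 17.65 q [-19.161  47.749  65.222  99.639 -12.607  57.55 ] 
tilt 14.808556721014458 az -77.80290102409062 vec [  3.094 -14.314] yaw 102.43003931999306 F [ 0.26   0.173 -0.774] 59.509586691856384 0.011153509338395448
turn 0.22220267324124698 board up [-0.401  1.859] x_b [ 0.977  0.211 -0.   ] tcp [ 0.784 -0.339  0.213] shift [ 0.262 -1.102  0.735]
board now [ 0.784 -0.336  0.193] along/lat/dz mm [151.059  -0.058   0.777] up [-0.353  1.869]
the job is handed in; nothing more can be done
None
```

I took the coil board off its hooks and handed the job in at 17.65 s with the board held still in front of the camera: by my estimate about 151 mm from the lens, within about 1–2 mm of its axis and about 2° off upright; the verdict was not shown.

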